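# Chock a row of vases on the ware board

### The job

These unglazed vases must not roll about on the ware board: drop the lump of dry clay that lies among them into the scrap box, and close the three vases up, lying side by side across the board, against its end stop. Then set the wooden chock on the board, thin edge towards the row, and press it firmly under the outermost vase, about the middle of its body, until the whole row is tight with no play, and leave it there. Feel for it and do not force it: a vase must not be chipped nor ride up off the board on the chock; and leave the other things on the bench where they are.

Things in the scene. Friction and masses are not known exactly. Their poses are not given: they have to be found in the camera images.
- board: plywood ware board fixed on the bench, 200 mm (its x) by 450 mm (its y) by 18 mm thick, its adjustable end stop at the -y end. Origin: centre of the board's underside. The vases lie across the board, along its x.
- board_top (a point): centre of the board's top surface; axes as the board's, z up.
- end_stop: adjustable end stop: wooden fence across the board, 190 mm wide, 18 thick, 40 high, its slotted foot clamped by two wing-nut bolts. Origin: on the board's top between these bolts, which never move; axes as the board's. The fence's face for the vases stands anywhere 30 to 75 mm to +y of it, each time elsewhere and not reported: see or feel for it. It holds over 60 N.
- vase_a: one of three alike unglazed bottle vases lying on its side: straight round body 58 mm in diameter and 92 mm long, then a shoulder and a narrow neck, 142 mm over all, about 0.34 kg. Origin: on the vase's axis at the middle of the straight body, so 29 mm above the board when it lies on it. Its x axis runs along the vase towards the neck (mouth at x = +92 mm, foot at x = -50 mm); its y and z axes turn as it rolls. It rolls freely.
- vase_b: one of three alike unglazed bottle vases lying on its side: straight round body 58 mm in diameter and 92 mm long, then a shoulder and a narrow neck, 142 mm over all, about 0.34 kg. Origin: on the vase's axis at the middle of the straight body, so 29 mm above the board when it lies on it. Its x axis runs along the vase towards the neck (mouth at x = +92 mm, foot at x = -50 mm); its y and z axes turn as it rolls. It rolls freely.
- vase_c: one of three alike unglazed bottle vases lying on its side: straight round body 58 mm in diameter and 92 mm long, then a shoulder and a narrow neck, 142 mm over all, about 0.34 kg. Origin: on the vase's axis at the middle of the straight body, so 29 mm above the board when it lies on it. Its x axis runs along the vase towards the neck (mouth at x = +92 mm, foot at x = -50 mm); its y and z axes turn as it rolls. It rolls freely.
- lump: lump of dry clay, about 40 x 40 mm and 31 mm high, 50 g, lying on the board among the vases or at either end of them. Origin: centre of its underside.
- chock: loose wooden chock lying on the bench right way up: 70 mm long (its x), 44 mm wide (its y), 36 mm high, about 70 g. Origin: centre of its underside. The thin edge (3 mm high) is at x = +35 mm, the 36 mm high heel at x = -35 mm; the ramp rises at 45 degrees from the thin edge to x = +2 mm, behind it the top is flat. It slides on the board; pushed too hard against a tight row (roughly 9 N and up) it drives the vase up its ramp, off the board.
- scrap_box: open grey scrap box fixed on the bench, 140 x 140 mm outside, 75 mm high, walls and floor 5 mm. Origin: centre of its underside. It stands to one side of the board, the chock lies to the other.
- scrap_floor (a point): centre of the scrap box's inner floor, 5 mm above the bench; axes as the box's.
- jar_ochre: bystander: round white slip jar, 60 mm across, 46 mm high; origin at the centre of its underside.
- jar_black: bystander: round white slip jar, 54 mm across, 50 mm high; origin at the centre of its underside.
- squeeze_bottle: bystander: upright white bottle with a cap, 60 mm across, 150 mm high; origin at the centre of its underside.
- water_cup: bystander: white cup, 72 mm across, 80 mm high; origin at the centre of its underside.
- brush: bystander: paint brush lying flat, 190 mm long along its x, 12 mm high; origin under its middle.
- rib: bystander: flat wooden rib, 85 x 45 x 7 mm; origin at the centre of its underside.
- scraper: bystander: spatula lying flat, 200 mm long along its x; origin on its underside.
Not all that is in view belongs to the job. What is shaped like the lump but yellow is not meant. What is shaped like the chock but pink is not meant.

How it is judged:
On the way:
1. the chock is pressed firmly (4 N or more) under the outermost vase of the closed row (x of vase_a in the frame of board_top between -0.06 and 0.05 m and z of vase_a in the frame of board_top between 0.026 and 0.0315 m and angle between the x axis of each of vase_a, vase_b, vase_c and the x axis of board, either way round below 0.12 rad and x of vase_b in the frame of board_top between -0.06 and 0.05 m and z of vase_b in the frame of board_top between 0.026 and 0.0315 m and x of vase_c in the frame of board_top between -0.06 and 0.05 m and z of vase_c in the frame of board_top between 0.026 and 0.0315 m and (contact force between end_stop and vase_a above 0.5 N or contact force between end_stop and vase_b above 0.5 N or contact force between end_stop and vase_c above 0.5 N) and ((contact force between vase_a and vase_b above 0.5 N and contact force between vase_b and vase_c above 0.5 N) or (contact force between vase_a and vase_b above 0.5 N and contact force between vase_a and vase_c above 0.5 N) or contact force between each of vase_b, vase_a and vase_c above 0.5 N) and z of chock in the frame of board_top between -0.003 and 0.003 m and angle between chock's own z axis and vertical below 0.08 rad and angle between the y axis of chock and the x axis of board, either way round below 0.15 rad and ((contact force between chock and vase_a above 4 N and x of vase_a in the frame of chock between 0.04 and 0.056 m and y of vase_a in the frame of chock between -0.04 and 0.04 m) or (contact force between chock and vase_b above 4 N and x of vase_b in the frame of chock between 0.04 and 0.056 m and y of vase_b in the frame of chock between -0.04 and 0.04 m) or (contact force between chock and vase_c above 4 N and x of vase_c in the frame of chock between 0.04 and 0.056 m and y of vase_c in the frame of chock between -0.04 and 0.04 m))), for 0.1 s.
At the end, for the whole second after the job is handed in: Lump in the scrap box; three vases lying across the board (within 7 deg, lifted under 2.5 mm); stop, vases and chock all touching in a row (0.1 N or more at each contact); chock flat on the board, thin edge to the row, under the outermost vase within 40 mm of mid-body; all at rest (x of lump in the frame of scrap_floor between -0.065 and 0.065 m and y of lump in the frame of scrap_floor between -0.065 and 0.065 m and z of lump in the frame of scrap_floor below 0.05 m and x of vase_a in the frame of board_top between -0.06 and 0.05 m and z of vase_a in the frame of board_top between 0.026 and 0.0315 m and angle between the x axis of each of vase_a, vase_b, vase_c and the x axis of board, either way round below 0.12 rad and x of vase_b in the frame of board_top between -0.06 and 0.05 m and z of vase_b in the frame of board_top between 0.026 and 0.0315 m and x of vase_c in the frame of board_top between -0.06 and 0.05 m and z of vase_c in the frame of board_top between 0.026 and 0.0315 m and (contact force between end_stop and vase_a above 0.1 N or contact force between end_stop and vase_b above 0.1 N or contact force between end_stop and vase_c above 0.1 N) and ((contact force between vase_a and vase_b above 0.1 N and contact force between vase_b and vase_c above 0.1 N) or (contact force between vase_a and vase_b above 0.1 N and contact force between vase_a and vase_c above 0.1 N) or contact force between each of vase_b, vase_a and vase_c above 0.1 N) and z of chock in the frame of board_top between -0.003 and 0.003 m and angle between chock's own z axis and vertical below 0.08 rad and angle between the y axis of chock and the x axis of board, either way round below 0.15 rad and ((contact force between chock and vase_a above 0.1 N and x of vase_a in the frame of chock between 0.04 and 0.056 m and y of vase_a in the frame of chock between -0.04 and 0.04 m) or (contact force between chock and vase_b above 0.1 N and x of vase_b in the frame of chock between 0.04 and 0.056 m and y of vase_b in the frame of chock between -0.04 and 0.04 m) or (contact force between chock and vase_c above 0.1 N and x of vase_c in the frame of chock between 0.04 and 0.056 m and y of vase_c in the frame of chock between -0.04 and 0.04 m)) and linear speed of each of vase_a, vase_b, vase_c, chock, lump below 0.01 m/s).
It fails at once if a vase rides up the chock, more than 2.5 mm off the board ((z of vase_a in the frame of board_top above 0.0315 m and contact force between chock and vase_a above 0.5 N) or (z of vase_b in the frame of board_top above 0.0315 m and contact force between chock and vase_b above 0.5 N) or (z of vase_c in the frame of board_top above 0.0315 m and contact force between chock and vase_c above 0.5 N)).
It fails at once if a vase is squeezed or pressed with more than 40 N (contact force between any of vase_a, vase_b, vase_c and the fingers above 40 N or contact force between any of vase_a, vase_b, vase_c and chock above 40 N).
It fails at once if a bystander is moved by more than 30 mm (distance of any of jar_ochre, jar_black, squeeze_bottle, water_cup, brush, rib, scraper from where it was at the start of the episode above 0.03 m).
It also fails if it takes over 72 s, if anything falls off the work surface, if the arm or the gripper's body presses on something with over 40 N, if the wrist force passes 120 N, or if a joint passes its speed limit or range.

### The arm

A 6-joint arm with a two-finger parallel gripper is mounted at the origin on the work surface. World frame = base frame: x ahead of the robot, y to its left, z up, the work surface at z = 0. Lengths are in m, angles in rad, forces in N, time in s.
With the tool pointing down it reaches from about 0.2 to 0.875 m from the base axis. Payload 3.4 kg.
Tool frame: the origin (TCP) lies midway between the tips of the shut fingers; the grasp point (between the pads) lies hold_point_z behind it (hold_point_z is the distance from the TCP to the grasp point, in m); y points along the fingers, z is the direction in which the jaws open and shut, and the axes are right-handed (so a half turn about y gives the same grasp; the last joint's range is limited). The gripper opens to 94 mm and grips with 3 to 60 N. Pads are 16 mm wide; open, the fingers measure 119 mm over their backs; the gripper's body (75 mm by 177 mm) begins 78 mm behind the grasp point.
Start: joints at [-1.338, 0.276, 1.505, -0, 1.361, -0.121], TCP at [0.199, -0.539, 0.205] pointing down, gripper open.
Joint ranges: [-2.89, 2.89], [-0.75, 2.08], [0.22, 2.7], [-1.18, 4.32], [0.11, 2.71], [-2.7, 2.7]. Speed limits (rad/s): [2.57, 2.57, 3.14, 3.14, 3.14, 3.14].

### API

Orientations are given as a unit quaternion [w, x, y, z].
In Python, from rig import get_state, read_camera, hand_in, trace, hold_point_z gives the robot as it stands. The module is installed in compiled form; this text tells all that it offers.
- The arm moves only by the shell command python3 -m creep 'ROWS' [FORCE]. ROWS is JSON, a list of rows, each a list of 7 numbers: the turn, a rotation vector about the tool's x, y, z in units of 0.08 rad (1.0 is 0.08 rad), then the shift along the tool's x, y, z in units of 3 cm (1.0 is 3 cm), then the opening, from 0 (shut) to 1 (fully open). A call has 1 to 12 rows; each row shifts and turns the commanded pose from where the row before left it, along the tool's axes as they then stand; what a row does not reach is not made up. A row lasts 1/12 s, in which the tool goes at most 41.7 mm and 7.16 degrees, less where a joint would pass 70% of its speed; a pose out of reach is approached as far as the arm can. A call with a number of a shift or a turn outside -1 to 1 is refused whole. A call with a gripper value outside its range is refused whole. The fingers move at their own pace and stop on an object; FORCE is the grip in N (left out, the last holds). Time passes only in rows, so rows that do not move let the fingers close. It gives the time, the measured TCP pose, the force and the opening at its end, in the units of the state.
- get_state(): the state, without advancing time (a new reading comes with each control period).
- read_camera(name): name is "scene" or "top" or "wrist"; returns a dict with "image" (400x640x3 uint8, red, green, blue), "camera_matrix" (3x3 intrinsics, pixels), "R" (3x3) and "t" (3): a world point X has camera coordinates R X + t. Camera axes: x right, y down, z forward; pixel columns grow to the right and rows downward; lengths in m; the calibration is good to about 2 mm. A picture is of the moment at which its call begins. There is no depth.
- hand_in(): hands the job in, once; it reports no verdict.
Trained networks look in the newest picture that a camera, given by its name, has taken for a name from the list of things; names that differ only in an ending like _2 or _b are one class to them, and where a whole thing is asked for, a point or a joint stands for the part that bears it (a point fixed in the world has none). Each returns a list of dicts, best first, with "confidence" (0 to 1); they miss things now and then, are a little off and sometimes report something else, mostly with a low value. They report only what shows in the picture. A call takes as long as a camera call. They do not tell look-alikes from the thing itself.
- trace(label, camera): "region" (400x640 bool, what is visible of it) and "centre" ([column, row] in pixels, amid what is visible of it).
The state is a dict: "t": time; "joint_pos": joint angles; "joint_velocities": joint speeds; "effort": joint torques, N m; "eef_pos": TCP position; "tool_rot": TCP orientation; "wrist_force": force on the tool from outside, world axes, zero at the start; "wrist_torque": the same for the moment, N m; "opening": finger opening in m.
Only numpy, scipy, OpenCV 4.12 (cv2) and the standard library are available. Lean on these libraries where they do the work, as an engineer would, in place of code of your own. Each camera call takes 0.05 s, during which the arm holds its last target. There are 200 camera calls.

## Working session

There is one attempt and no reset: what is moved stays moved. The work goes in short steps, Python scripts to look and compute and a shell command to move; the robot and the scene stay as the last step left them, time stands still between calls to the robot, and variables do not carry over. Pictures are saved under pics/ and viewed, about 8 in all and at most 12, crops included, and the job is handed in when it is done.

```bash
mkdir -p pics
cat > h.py <<'E'
import numpy as np, cv2
from rig import *
from scipy.spatial.transform import Rotation as Ro
def save(n,im): cv2.imwrite('pics/'+n+'.png',im[:,:,::-1])
def ray(c,px,z):
    K,R,t=map(np.array,(c["camera_matrix"],c["R"],c["t"]))
    d=R.T@np.linalg.inv(K)@np.array([px[0],px[1],1.]); o=-R.T@t
    return o+d*(z-o[2])/d[2]
def proj(c,X):
    K,R,t=map(np.array,(c["camera_matrix"],c["R"],c["t"])); p=K@(R@np.array(X)+t); return p[:2]/p[2]
def rot(s=None):
    q=(s or get_state())["tool_rot"]; return Ro.from_quat([q[1],q[2],q[3],q[0]]).as_matrix()
E
python3 - <<'E'
from h import *
print(hold_point_z); s=get_state(); print(s); print(rot().round(3))
c=read_camera("top"); save("top0",c["image"]); print(c["R"],c["t"],c["camera_matrix"])
for n in ["board","end_stop","vase_a","lump","chock","scrap_box","rib","brush"]:
    for r in trace(n,"top")[:4]:
        ys,xs=np.nonzero(r["region"]); print(n,round(r["confidence"],2),np.round(r["centre"]),xs.min(),xs.max(),ys.min(),ys.max(),ray(c,r["centre"],0.02).round(3))
c=read_camera("scene"); save("scene0",c["image"])
E
```

```text
0.0188
{'t': 0.0, 'joint_pos': array([-1.33798852e+00,  2.76562094e-01,  1.50607492e+00, -1.54921691e-05,
        1.36067561e+00, -1.21000760e-01]), 'joint_velocities': array([ 0.00122551,  0.00119828,  0.00028027, -0.00058524,  0.00223243,
        0.00044446]), 'effort': array([ 2.04338794e-03, -4.04574251e+01, -2.37222040e+01,  7.01784412e-02,
        3.44952126e-02, -1.15725925e-04]), 'eef_pos': array([ 0.19908583, -0.53886104,  0.20464669]), 'tool_rot': array([ 0.12440054, -0.12447919,  0.6966775 , -0.6954638 ]), 'wrist_force': array([ 0.81900874, -0.26311689,  1.33710973]), 'wrist_torque': array([0.01584313, 0.00552507, 0.02037551]), 'opening': 0.09422717111648057}
[[-0.938 -0.     0.346]
 [-0.346  0.002 -0.938]
 [-0.    -1.    -0.002]]
[[ 0.00183004 -0.99997504  0.0068244 ]
 [-0.98976973 -0.00278486 -0.14264683]
 [ 0.14266227 -0.00649353 -0.98975012]] [-0.02793519  0.58683415  0.9683913 ] [[374.93566779   0.         324.82220807]
 [  0.         374.93566779 199.48898464]
 [  0.           0.           1.        ]]
board 0.61 [331. 214.] 240 411 169 264 [ 0.549 -0.043  0.02 ]
end
[... 153 characters left out ...]
 183 237 [ 0.55 -0.08  0.02]
lump 0.6 [317. 223.] 310 325 216 232 [ 0.525 -0.005  0.02 ]
lump 0.58 [441. 281.] 434 448 274 289 [ 0.371 -0.337  0.02 ]
chock 0.93 [450. 248.] 434 460 234 257 [ 0.458 -0.365  0.02 ]
chock 0.66 [483. 210.] 464 497 200 222 [ 0.561 -0.462  0.02 ]
chock 0.21 [439. 184.] 428 451 175 197 [ 0.635 -0.344  0.02 ]
scrap_box 0.59 [175. 248.] 142 209 219 280 [0.456 0.377 0.02 ]
scrap_box 0.2 [382. 289.] 371 394 279 302 [ 0.35 -0.18  0.02]
rib 0.55 [283. 131.] 268 290 115 145 [0.787 0.092 0.02 ]
brush 0.64 [325. 283.] 292 356 280 285 [ 0.366 -0.027  0.02 ]
brush 0.24 [287. 222.] 275 300 191 244 [0.528 0.075 0.02 ]
brush 0.23 [440. 186.] 428 451 175 195 [ 0.63  -0.347  0.02 ]
```

Run:
```python
import cv2
a=cv2.imread('pics/top0.png'); cv2.imwrite('pics/c0.png',cv2.resize(a[100:310,130:530],None,fx=2,fy=2,interpolation=cv2.INTER_CUBIC))
```

```text
(no output)
```

View pics/c0.png

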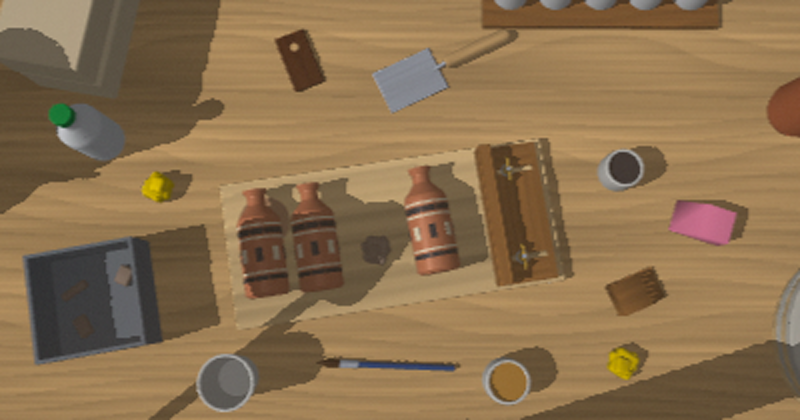

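View pics/scene0.png

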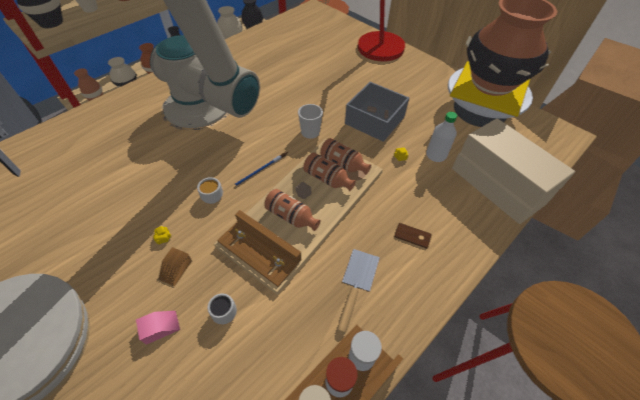

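The top view shows the board with its stop on the right (world -y). The three vases are at px (262,221), (289,219) and (346,210).
- **Lump candidates:** the dark one at (318,224) between the vases, plus yellow ones at (208,193) and (442,281). The dark one is meant, because yellow is excluded.
- **Chock candidates:** the brown one at (447,245) and a pink one at (482,211). The brown one is meant, because pink is excluded. The crop already shows both choices enlarged.

Run:
```python
from h import *
c=read_camera("top")
P=[ray(c,(130+x/2,100+y/2),.018) for x,y in [(222,185),(545,140),(565,278),(240,327)]]
print(np.round(P,3)); ctr=np.mean(P,0); 
yv=(P[0]+P[3]-P[1]-P[2])/2; xv=(P[0]+P[1]-P[2]-P[3])/2
print(ctr.round(3),np.linalg.norm(yv),np.linalg.norm(xv), 'yaw',np.arctan2(-yv[0],yv[1]),np.arctan2(xv[1],xv[0]))
yaw=np.arctan2(-yv[0],yv[1]); X=np.array([np.cos(yaw),np.sin(yaw),0]);Y=np.array([-np.sin(yaw),np.cos(yaw),0])
for n in ["vase_a","lump","chock","end_stop"]:
    for r in trace(n,"top")[:4]:
        if r["confidence"]<.3: continue
        m=r["region"].astype(np.uint8); ys,xs=np.nonzero(m)
        z={"vase_a":.047,"lump":.035,"chock":.02,"end_stop":.04}[n]
        p=ray(c,(xs.mean(),ys.mean()),z); d=p-ctr
        print(n,round(r["confidence"],2),p.round(3),'board',(d@X).round(3),(d@Y).round(3), cv2.minAreaRect(np.argwhere(m)[:,::-1].astype(np.float32)))
# fence face: crop approx line (480,150)-(497,285)
for q in [(478,150),(497,283)]:
    p=ray(c,(130+q[0]/2,100+q[1]/2),.058)-ctr; print('fence', p@X,p@Y)
s=get_state();a=np.degrees(np.arctan2(-rot()[0,2],rot()[1,2])); print('jaw angle',np.degrees(np.arctan2(rot()[1,2],rot()[0,2])))
```

```text
[[ 0.609  0.205  0.018]
 [ 0.674 -0.244  0.018]
 [ 0.482 -0.266  0.018]
 [ 0.416  0.174  0.018]]
[ 0.545 -0.033  0.018] 0.44920279573957345 0.19448491919968178 yaw 0.1469843598559526 0.1357379868438415
vase_a 0.91 [0.521 0.145 0.047] board 0.002 0.179 ((259.6700134277344, 220.68997192382812), (54.16438674926758, 22.627416610717773), 81.8698959350586)
vase_a 0.79 [ 0.551 -0.079  0.047] board -0.001 -0.047 ((344.0769348144531, 209.38461303710938), (53.73582458496094, 21.96500587463379), 78.69007110595703)
vase_a 0.78 [0.529 0.074 0.047] board -0.001 0.107 ((286.6351318359375, 217.81080627441406), (54.08726119995117, 22.687057495117188), 80.53767395019531)
lump 0.74 [ 0.52  -0.007  0.035] board -0.021 0.029 ((317.5, 224.5), (13.0, 13.0), 90.0)
lump 0.53 [ 0.372 -0.333  0.035] board -0.216 -0.272 ((441.0, 281.5), (13.0, 14.0), 90.0)
lump 0.51 [0.604 0.291 0.035] board 0.105 0.311 ((208.20001220703125, 193.10000610351562), (15.652474403381348, 15.205260276794434), 26.56505012512207)
chock 0.72 [ 0.559 -0.455  0.02 ] board -0.048 -0.42 ((480.47064208984375, 211.11767578125), (29.589345932006836, 19.402849197387695), 14.03624439239502)
chock 0.65 [ 0.465 -0.359  0.02 ] board -0.128 -0.311 ((447.10003662109375, 245.70001220703125), (18.335756301879883, 25.491172790527344), 63.43495178222656)
end_stop 0.66 [ 0.569 -0.194  0.04 ] board 0.0 -0.163 ((386.8759460449219, 205.4342041015625), (71.68559265136719, 31.07771110534668), 80.07376098632812)
fence 0.08826462054875453 -0.1264687853145926
fence -0.09023086353772974 -0.12247129705717691
jaw angle -69.72515242219445
```

```bash
cat >> h.py <<'E'
YAW=0.141; CTR=np.array([.545,-.033,.018])
BX=np.array([np.cos(YAW),np.sin(YAW),0]);BY=np.array([-np.sin(YAW),np.cos(YAW),0])
def bw(x,y,z): return CTR+x*BX+y*BY+[0,0,z]
def tob(p): d=np.array(p)-CTR; return np.array([d@BX,d@BY,d[2]])
def plan(p,jaw,N):
    "N equal rows reaching world p, jaw z axis at angle jaw (rad), tool down"
    s=get_state();R=rot(s)
    zt=np.array([np.cos(jaw),np.sin(jaw),0]);yt=np.array([0,0,-1.]);G=np.stack([np.cross(yt,zt),yt,zt],1)
    w=Ro.from_matrix(R.T@G).as_rotvec()/N
    A=sum(Ro.from_rotvec(w*k).as_matrix() for k in range(N))
    sh=np.linalg.solve(A,R.T@(np.array(p)-s["eef_pos"]))
    print(N,'rows turn',(w/.08).round(3),'shift',(sh/.03).round(3),'max',np.abs(np.r_[w/.08,sh/.03]).max().round(2),'|mm|',np.linalg.norm(sh)*1000)
E
python3 - <<'E'
from h import *
plan([.520,-.007,.19],YAW,24)
E
```

```text
24 rows turn [-0.    -0.707  0.   ] shift [-0.933  0.022 -0.022] max 0.93 |mm| 28.00539447341322
```

```bash
python3 -m creep '[[0,-0.707,0,-0.933,0.022,-0.022,1],[0,-0.707,0,-0.933,0.022,-0.022,1],[0,-0.707,0,-0.933,0.022,-0.022,1],[0,-0.707,0,-0.933,0.022,-0.022,1],[0,-0.707,0,-0.933,0.022,-0.022,1],[0,-0.707,0,-0.933,0.022,-0.022,1],[0,-0.707,0,-0.933,0.022,-0.022,1],[0,-0.707,0,-0.933,0.022,-0.022,1],[0,-0.707,0,-0.933,0.022,-0.022,1],[0,-0.707,0,-0.933,0.022,-0.022,1],[0,-0.707,0,-0.933,0.022,-0.022,1],[0,-0.707,0,-0.933,0.022,-0.022,1]]'
python3 -m creep '[[0,-0.707,0,-0.933,0.022,-0.022,1],[0,-0.707,0,-0.933,0.022,-0.022,1],[0,-0.707,0,-0.933,0.022,-0.022,1],[0,-0.707,0,-0.933,0.022,-0.022,1],[0,-0.707,0,-0.933,0.022,-0.022,1],[0,-0.707,0,-0.933,0.022,-0.022,1],[0,-0.707,0,-0.933,0.022,-0.022,1],[0,-0.707,0,-0.933,0.022,-0.022,1],[0,-0.707,0,-0.933,0.022,-0.022,1],[0,-0.707,0,-0.933,0.022,-0.022,1],[0,-0.707,0,-0.933,0.022,-0.022,1],[0,-0.707,0,-0.933,0.022,-0.022,1]]'
python3 -m creep '[[0,0,0,0,0,0,1],[0,0,0,0,0,0,1]]'
python3 - <<'E'
from h import *
s=get_state();print(s['eef_pos'],np.arctan2(rot()[1,2],rot()[0,2]),s['wrist_force'])
c=read_camera("wrist"); save("w1",c["image"])
for n,z in [("lump",.036),("vase_a",.047)]:
    for r in trace(n,"wrist")[:4]:
        p=ray(c,r["centre"],z);print(n,round(r["confidence"],2),np.round(r["centre"]),p.round(3),tob(p).round(3))
plan([.520,-.007,.024],YAW,8)
E
```

```text
t: 1.75
eef_pos: [0.4547, -0.329, 0.1975]
tool_rot: [-0.35, 0.35, -0.614, 0.615]
wrist_force: [0.7, -0.7, 0.8]
opening: 0.0941
t: 2.75
eef_pos: [0.5206, -0.0059, 0.1897]
tool_rot: [0.535, -0.534, 0.463, -0.463]
wrist_force: [-0.1, -0.5, 0.3]
opening: 0.094
t: 2.92
eef_pos: [0.5202, -0.0062, 0.1898]
tool_rot: [-0.534, 0.534, -0.463, 0.463]
wrist_force: [0.2, 0.1, 0.7]
opening: 0.094
[ 0.52023015 -0.00618604  0.18975616] 0.14269449705023918 [0.21476056 0.12780254 0.66919288]
lump 0.74 [325. 186.] [ 0.526 -0.003  0.036] [-0.015  0.033  0.018]
vase_a 0.86 [352.  25.] [0.527 0.139 0.047] [0.007 0.173 0.029]
vase_a 0.61 [338. 266.] [ 0.551 -0.08   0.047] [-0.001 -0.047  0.029]
vase_a 0.57 [341. 105.] [0.529 0.075 0.047] [-0.001  0.109  0.029]
vase_a 0.41 [600. 114.] [0.757 0.1   0.047] [0.229 0.102 0.029]
8 rows turn [-0.    -0.003  0.001] shift [-0.006  0.69  -0.002] max 0.69 |mm| 20.711094838377356
```

View pics/w1.png

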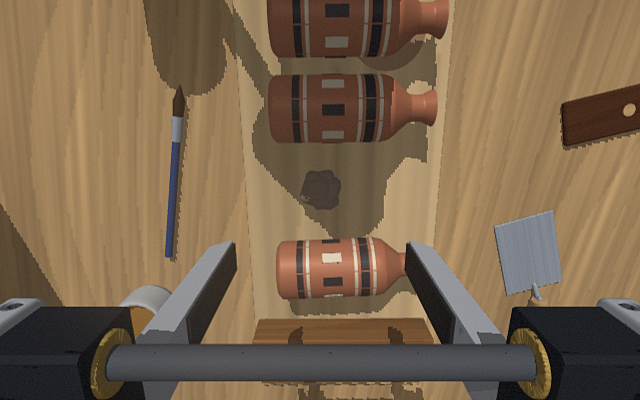

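The wrist view shows the dark lump at px (322,190), clear between the two vases, with the jaws spread along the board's x. I'll descend.

```bash
python3 -m creep '[[0,0,0,0,0.69,0.02,1],[0,0,0,0,0.69,0.02,1],[0,0,0,0,0.69,0.02,1],[0,0,0,0,0.69,0.02,1],[0,0,0,0,0.69,0.02,1],[0,0,0,0,0.69,0.02,1],[0,0,0,0,0.69,0.02,1],[0,0,0,0,0.69,0.02,1],[0,0,0,0,0,0,0],[0,0,0,0,0,0,0],[0,0,0,0,0,0,0],[0,0,0,0,0,0,0]]' 12
python3 -m creep '[[0,0,0,0,0,0,0],[0,0,0,0,0,0,0],[0,0,0,0,0,0,0],[0,0,0,0,0,0,0]]'
```

```text
t: 4.07
eef_pos: [0.5265, -0.0072, 0.0254]
tool_rot: [0.534, -0.533, 0.463, -0.465]
wrist_force: [-0.2, -0.2, -0.6]
opening: 0.0705
t: 4.4
eef_pos: [0.5252, -0.0065, 0.0245]
tool_rot: [0.534, -0.534, 0.463, -0.464]
wrist_force: [-0.4, 0.1, 0.6]
opening: 0.0438
```

```bash
python3 -m creep '[[0,0,0,0,0,0,0],[0,0,0,0,0,0,0],[0,0,0,0,0,0,0]]'; python3 -m creep '[[0,0,0,0,-1,0,0],[0,0,0,0,-1,0,0],[0,0,0,0,-1,0,0],[0,0,0,0,-1,0,0],[0,0,0,0,-1,0,0]]'
python3 - <<'E'
from h import *
c=read_camera("top")
for r in trace("scrap_box","top")[:2]:
    m=r["region"];ys,xs=np.nonzero(m);print(r["confidence"],ray(c,(xs.mean(),ys.mean()),.05))
    for q in [(142,240),(209,219)]: pass
# rim corners from crop (25,257),(135,238),(148,338)?,(38,362)
print([ray(c,(130+x/2,100+y/2),.075).round(3).tolist() for x,y in [(25,257),(135,238),(160,342),(38,362)]])
for y in (.37,.385): plan([.455,y,.2],YAW,14)
E
```

```text
t: 4.65
eef_pos: [0.5252, -0.0065, 0.0243]
tool_rot: [0.534, -0.534, 0.464, -0.464]
wrist_force: [-1.0, 0.6, 3.2]
opening: 0.0395
t: 5.07
eef_pos: [0.5248, -0.0064, 0.1752]
tool_rot: [-0.534, 0.534, -0.464, 0.464]
wrist_force: [0.7, -0.5, -1.3]
opening: 0.0397
0.78 [0.45305667 0.36537314 0.05      ]
0.31 [ 0.51101617 -0.10998415  0.05      ]
[[0.506, 0.442, 0.075], [0.53, 0.302, 0.075], [0.398, 0.264, 0.075], [0.373, 0.416, 0.075]]
14 rows turn [-0.009 -0.     0.003] shift [-0.913 -0.052 -0.048] max 0.91 |mm| 27.47414514181418
14 rows turn [-0.009 -0.     0.003] shift [-0.948 -0.052 -0.043] max 0.95 |mm| 28.524877344910458
```

```bash
python3 -m creep '[[0,0,0,-0.9,0,-0.05,0],[0,0,0,-0.9,0,-0.05,0],[0,0,0,-0.9,0,-0.05,0],[0,0,0,-0.9,0,-0.05,0],[0,0,0,-0.9,0,-0.05,0],[0,0,0,-0.9,0,-0.05,0],[0,0,0,-0.9,0,-0.05,0],[0,0,0,-0.9,0,-0.05,0],[0,0,0,-0.9,0,-0.05,0],[0,0,0,-0.9,0,-0.05,0],[0,0,0,-0.9,0.3,-0.05,0],[0,0,0,-0.9,0.5,-0.05,0]]'
python3 -m creep '[[0,0,0,-0.9,0.5,-0.05,0],[0,0,0,-0.6,0.5,-0.05,0],[0,0,0,0,0.5,0,0],[0,0,0,0,0.2,0,0],[0,0,0,0,0,0,0],[0,0,0,0,0,0,0.7],[0,0,0,0,0,0,0.7],[0,0,0,0,0,0,0.7],[0,0,0,0,0,0,0.7],[0,0,0,0,0,0,0.7]]'
python3 - <<'E'
from h import *
s=get_state();print(s['eef_pos'])
c=read_camera("scene");save("s2",c["image"]); c=read_camera("top"); save("t2",c["image"])
for r in trace("lump","top")[:4]: print(r["confidence"],r["centre"])
# push start: outside vase a: board y 0.179+.029+.03
a=bw(-.02,.179+.045,0.10-.018);plan(a,YAW,5)
E
```

```text
t: 6.17
eef_pos: [0.462, 0.3134, 0.1497]
tool_rot: [0.534, -0.533, 0.463, -0.464]
wrist_force: [0.0, 0.0, -0.8]
opening: 0.0398
t: 7.0
eef_pos: [0.4533, 0.3558, 0.0998]
tool_rot: [0.534, -0.533, 0.464, -0.464]
wrist_force: [0.5, -0.4, 0.8]
opening: 0.0655
[0.45328245 0.35579293 0.09981842]
0.73 [441.4, 282.8]
0.7 [181.3, 250.2]
0.63 [207.4, 194.6]
5 rows turn [-0.002 -0.002 -0.001] shift [ 1.159 -0.004  0.111] max 1.16 |mm| 34.934482353998234
```

```bash
python3 - <<'E'
from h import *
plan(bw(-.02,.240,.10-.018),YAW,6)
E
python3 -c "
import cv2
a=cv2.imread('pics/t2.png'); cv2.imwrite('pics/c2.png',cv2.resize(a[160:300,130:430],None,fx=2.5,fy=2.5))"
```

```text
6 rows turn [-0.001 -0.002 -0.   ] shift [ 0.877 -0.003  0.092] max 0.88 |mm| 26.458538763850484
```

View pics/c2.png

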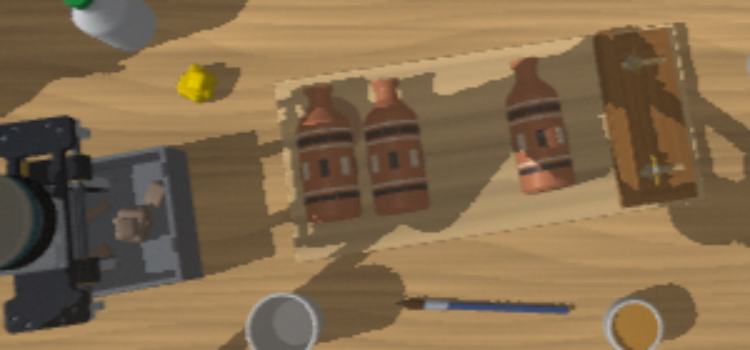

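The lump is in the box at crop px (130,225). Next I close the row, with the fingers part-open as a two-point pusher.

```bash
python3 -m creep '[[0,0,0,0.88,0,0.09,0.58],[0,0,0,0.88,0,0.09,0.58],[0,0,0,0.88,0,0.09,0.58],[0,0,0,0.88,0,0.09,0.58],[0,0,0,0.88,0,0.09,0.58],[0,0,0,0.88,0,0.09,0.58],[0,0,0,0,0.7,0,0.58],[0,0,0,0,0.7,0,0.58],[0,0,0,0,0.77,0,0.58],[0,0,0,0,0,0,0.58]]'
python3 -m creep '[[0,0,0,0.2,0,0,0.58],[0,0,0,0.2,0,0,0.58],[0,0,0,0.2,0,0,0.58],[0,0,0,0.2,0,0,0.58],[0,0,0,0.2,0,0,0.58],[0,0,0,0.2,0,0,0.58],[0,0,0,0.2,0,0,0.58],[0,0,0,0.2,0,0,0.58],[0,0,0,0.2,0,0,0.58],[0,0,0,0.2,0,0,0.58]]'
python3 - <<'E'
from h import *
s=get_state();print(tob(s['eef_pos']),s['wrist_force'])
c=read_camera("top")
for r in trace("vase_a","top")[:4]:
    ys,xs=np.nonzero(r["region"]);print(r["confidence"],tob(ray(c,(xs.mean(),ys.mean()),.047)).round(3))
E
```

```text
t: 7.98
eef_pos: [0.4879, 0.2001, 0.0306]
tool_rot: [-0.531, 0.536, -0.465, 0.462]
wrist_force: [-0.9, 0.6, -0.4]
opening: 0.0545
t: 8.82
eef_pos: [0.4992, 0.1411, 0.0338]
tool_rot: [-0.534, 0.534, -0.464, 0.464]
wrist_force: [-0.8, 0.3, 0.6]
opening: 0.0544
[-0.02085929  0.17877643  0.01581739] [-0.77736617  0.31708105  0.56826495]
0.96 [-0.004  0.083  0.029]
0.83 [-0.001  0.138  0.029]
0.58 [-0.    -0.046  0.029]
0.39 [-0.125 -0.301  0.029]
```

```bash
python3 -m creep '[[0,0,0,0.17,0,0,0.58],[0,0,0,0.17,0,0,0.58],[0,0,0,0.17,0,0,0.58],[0,0,0,0.17,0,0,0.58],[0,0,0,0.17,0,0,0.58],[0,0,0,0.17,0,0,0.58],[0,0,0,0.17,0,0,0.58],[0,0,0,0.17,0,0,0.58],[0,0,0,0.17,0,0,0.58],[0,0,0,0.17,0,0,0.58],[0,0,0,0.17,0,0,0.58],[0,0,0,0.17,0,0,0.58]]'
python3 -m creep '[[0,0,0,0.12,0,0,0.58],[0,0,0,0.12,0,0,0.58],[0,0,0,0.12,0,0,0.58],[0,0,0,0.12,0,0,0.58],[0,0,0,0.12,0,0,0.58],[0,0,0,0.12,0,0,0.58]]'
python3 - <<'E'
from h import *
s=get_state();print(tob(s['eef_pos']),s['wrist_force'])
c=read_camera("top");save("t3",c["image"])
for r in trace("vase_a","top")[:4]:
    ys,xs=np.nonzero(r["region"]);print(r["confidence"],tob(ray(c,(xs.mean(),ys.mean()),.047)).round(3))
E
```

```text
t: 9.92
eef_pos: [0.5079, 0.0808, 0.0339]
tool_rot: [-0.534, 0.534, -0.464, 0.464]
wrist_force: [0.8, 1.1, 0.8]
opening: 0.0543
t: 10.42
eef_pos: [0.511, 0.0599, 0.034]
tool_rot: [0.534, -0.534, 0.464, -0.464]
wrist_force: [-0.6, 1.9, 1.8]
opening: 0.0545
[-0.02057856  0.09672978  0.01604984] [-0.60056012  1.9481347   1.8497835 ]
0.66 [-0.003  0.001  0.029]
0.58 [ 0.002 -0.058  0.029]
0.44 [-0.037  0.041  0.029]
```

```bash
python3 -m creep '[[0,0,0,0.12,0,0,0.58],[0,0,0,0.12,0,0,0.58],[0,0,0,0.12,0,0,0.58],[0,0,0,0.12,0,0,0.58],[0,0,0,0.12,0,0,0.58],[0,0,0,0.12,0,0,0.58],[0,0,0,0.12,0,0,0.58],[0,0,0,0.12,0,0,0.58]]'
python3 -m creep '[[0,0,0,0.06,0,0,0.58],[0,0,0,0.06,0,0,0.58],[0,0,0,0.06,0,0,0.58]]'
python3 -m creep '[[0,0,0,0.04,0,0,0.58],[0,0,0,0.04,0,0,0.58]]'
```

```text
t: 11.18
eef_pos: [0.515, 0.031, 0.0339]
tool_rot: [-0.534, 0.534, -0.464, 0.464]
wrist_force: [0.2, 1.5, 1.4]
opening: 0.0547
t: 11.43
eef_pos: [0.5157, 0.0255, 0.0338]
tool_rot: [-0.534, 0.534, -0.464, 0.464]
wrist_force: [0.1, -0.1, -0.3]
opening: 0.0544
t: 11.6
eef_pos: [0.5159, 0.0244, 0.0339]
tool_rot: [0.534, -0.533, 0.464, -0.463]
wrist_force: [-0.2, 5.0, 1.0]
opening: 0.0546
```

```bash
python3 -m creep '[[0,0,0,0.03,0,0,0.58],[0,0,0,0,0,0,0.58]]'
python3 - <<'E'
from h import *
s=get_state();print(tob(s['eef_pos']),s['wrist_force'])
c=read_camera("top");save("t4",c["image"])
for r in trace("vase_a","top")[:4]:
    ys,xs=np.nonzero(r["region"]);print(r["confidence"],tob(ray(c,(xs.mean(),ys.mean()),.047)).round(3),cv2.minAreaRect(np.argwhere(r["region"])[:,::-1].astype(np.float32)))
E
```

```text
t: 11.77
eef_pos: [0.516, 0.0233, 0.0339]
tool_rot: [0.534, -0.534, 0.464, -0.463]
wrist_force: [-0.5, 3.7, 1.1]
opening: 0.0545
[-0.02081598  0.05979152  0.01593997] [-0.47915703  3.71021162  1.14389117]
0.74 [-0.003 -0.041  0.029] ((343.0299987792969, 210.37979125976562), (53.09614944458008, 21.081974029541016), 88.75463104248047)
0.43 [-0.174  0.029  0.029] ((323.50445556640625, 282.3751525878906), (65.13703918457031, 4.782664775848389), 2.0454084873199463)
```

```bash
python3 -m creep '[[0,0,0,0.03,0,0,0.58],[0,0,0,0.03,0,0,0.58],[0,0,0,0,0,0,0.58]]'
python3 -m creep '[[0,0,0,-0.1,0,0,0.58],[0,0,0,-0.3,0,0,0.58],[0,0,0,-0.6,-0.1,0,0.58],[0,0,0,-0.8,-0.6,0,0.58],[0,0,0,0,-1,0,0.58],[0,0,0,0,-1,0,0.58],[0,0,0,0,-1,0,0.58],[0,0,0,0,-1,0,0.58],[0,0,0,0,-0.7,0,1]]'
python3 - <<'E'
from h import *
s=get_state();print(s['eef_pos'],tob(s['eef_pos']),s['wrist_force'])
c=read_camera("wrist");save("w5",c["image"])
c=read_camera("top");save("t5",c["image"])
for r in trace("vase_a","top")[:4]:
    ys,xs=np.nonzero(r["region"]);print(r["confidence"],tob(ray(c,(xs.mean(),ys.mean()),.047)).round(3),cv2.minAreaRect(np.argwhere(r["region"])[:,::-1].astype(np.float32)))
for r in trace("chock","top")[:3]:
    ys,xs=np.nonzero(r["region"]);p=ray(c,(xs.mean(),ys.mean()),.02);print(r["confidence"],p)
plan([.45,-.36,.21],YAW,18)
E
```

```text
t: 12.12
eef_pos: [0.5161, 0.0214, 0.0338]
tool_rot: [0.534, -0.534, 0.464, -0.463]
wrist_force: [-0.5, 5.7, 0.7]
opening: 0.0546
t: 12.87
eef_pos: [0.5099, 0.0743, 0.1988]
tool_rot: [0.534, -0.533, 0.462, -0.465]
wrist_force: [-0.4, -0.5, -0.1]
opening: 0.0583
[0.50987351 0.07427852 0.19882348] [-0.01970169  0.11115033  0.18082348] [-0.40979828 -0.52372628 -0.0983486 ]
0.95 [ 0.002 -0.096  0.029] ((362.32177734375, 206.21783447265625), (55.02555847167969, 23.88089370727539), 84.2894058227539)
0.81 [-0.001 -0.037  0.029] ((340.39599609375, 210.42799377441406), (53.933963775634766, 22.629009246826172), 79.69515228271484)
0.58 [0.001 0.021 0.029] ((318.7779541015625, 212.3712158203125), (53.549869537353516, 21.708189010620117), 82.23483276367188)
0.24 [-0.175  0.026  0.029] ((322.9880065917969, 282.59979248046875), (60.0679817199707, 4.159168243408203), 1.1457629203796387)
0.92 [ 0.56001141 -0.45542487  0.02      ]
0.81 [ 0.46397052 -0.35818586  0.02      ]
0.46 [ 0.54343622 -0.09797255  0.02      ]
18 rows turn [-0.    -0.     0.001] shift [ 0.781 -0.026 -0.22 ] max 0.78 |mm| 24.36174876683055
```

View pics/w5.png

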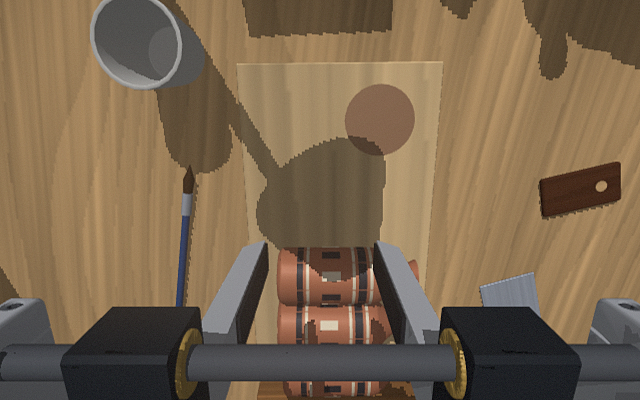

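The wrist view shows the row closed up evenly at the stop, with the outermost vase at px (330,275). The top view gives centres of -96, -37 and +21 mm, which matches a 58 mm pitch. Now I'll look at the chock.

```bash
python3 -m creep '[[0,0,0,0.78,-0.026,-0.2,1],[0,0,0,0.78,-0.026,-0.2,1],[0,0,0,0.78,-0.026,-0.2,1],[0,0,0,0.78,-0.026,-0.2,1],[0,0,0,0.78,-0.026,-0.2,1],[0,0,0,0.78,-0.026,-0.2,1],[0,0,0,0.78,-0.026,-0.2,1],[0,0,0,0.78,-0.026,-0.2,1],[0,0,0,0.78,-0.026,-0.2,1],[0,0,0,0.78,-0.026,-0.2,1],[0,0,0,0.78,-0.026,-0.2,1],[0,0,0,0.78,-0.026,-0.2,1]]'
python3 -m creep '[[0,0,0,0.78,-0.026,-0.2,1],[0,0,0,0.78,-0.026,-0.2,1],[0,0,0,0.78,-0.026,-0.2,1],[0,0,0,0.78,-0.026,-0.2,1],[0,0,0,0.78,-0.026,-0.2,1],[0,0,0,0.78,-0.026,-0.2,1],[0,0,0,0,0,0,1],[0,0,0,0,0,0,1]]'
python3 - <<'E'
from h import *
s=get_state();print(s['eef_pos'])
c=read_camera("wrist");save("w6",c["image"])
for r in trace("chock","wrist")[:3]:
    m=r["region"];ys,xs=np.nonzero(m);h=cv2.minAreaRect(np.argwhere(m)[:,::-1].astype(np.float32));print(r["confidence"],ray(c,(xs.mean(),ys.mean()),.02),[ray(c,q,.0).round(3).tolist() for q in cv2.boxPoints(h)],cv2.boxPoints(h).round())
E
```

```text
t: 14.07
eef_pos: [0.4753, -0.2143, 0.2028]
tool_rot: [-0.533, 0.534, -0.465, 0.462]
wrist_force: [0.8, 0.8, 0.3]
opening: 0.0937
t: 14.73
eef_pos: [0.4597, -0.3578, 0.2074]
tool_rot: [0.533, -0.533, 0.466, -0.463]
wrist_force: [0.9, 0.3, -0.1]
opening: 0.0937
[ 0.45973856 -0.35781418  0.20736845]
0.78 [ 0.5566474  -0.46066264  0.02      ] [[0.525, -0.496, 0.0], [0.553, -0.414, 0.0], [0.61, -0.439, 0.0], [0.585, -0.524, 0.0]] [[357. 294.]
 [392. 236.]
 [434. 261.]
 [400. 320.]]
0.64 [ 0.5726197 -0.2071455  0.02     ] [[0.467, -0.177, 0.0], [0.687, -0.146, 0.0], [0.717, -0.232, 0.0], [0.482, -0.264, 0.0]] [[353.   0.]
 [579.   0.]
 [579.  95.]
 [353.  95.]]
0.6 [ 0.46566687 -0.35949998  0.02      ] [[0.43, -0.341, 0.0], [0.476, -0.323, 0.0], [0.503, -0.389, 0.0], [0.456, -0.409, 0.0]] [[295. 160.]
 [338. 150.]
 [353. 210.]
 [310. 220.]]
```

View pics/w6.png

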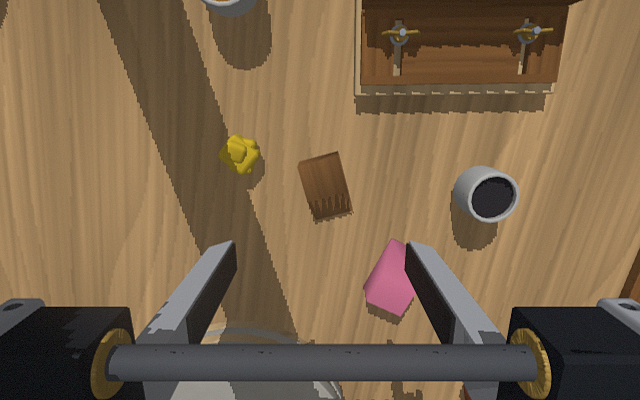

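The wrist view shows the brown chock at px (325,186) and the pink one at (388,280). The brown one's lower end is hatched, so I'll enlarge both to see which end is thin.

Run:
```python
import cv2,numpy as np
a=cv2.imread('pics/w6.png')[130:250,260:380]; b=cv2.imread('pics/scene0.png')[235:295,150:210]
cv2.imwrite('pics/c6.png',np.hstack([cv2.resize(a,(390,500)) if 0 else cv2.resize(a,(390,390),interpolation=cv2.INTER_CUBIC),cv2.resize(b,(390,390),interpolation=cv2.INTER_CUBIC)]))
from h import *
c=read_camera("wrist")
for q in [(299,163),(338,151),(352,210),(316,222)]:
    print(q,ray(c,q,.036).round(4),ray(c,q,.003).round(4))
```

```text
(299, 163) [ 0.4366 -0.3363  0.036 ] [ 0.4353 -0.342   0.003 ]
(338, 151) [ 0.4737 -0.3189  0.036 ] [ 0.4759 -0.3229  0.003 ]
(352, 210) [ 0.4977 -0.3777  0.036 ] [ 0.5021 -0.3873  0.003 ]
(316, 222) [ 0.4622 -0.3962  0.036 ] [ 0.4633 -0.4075  0.003 ]
```

View pics/c6.png

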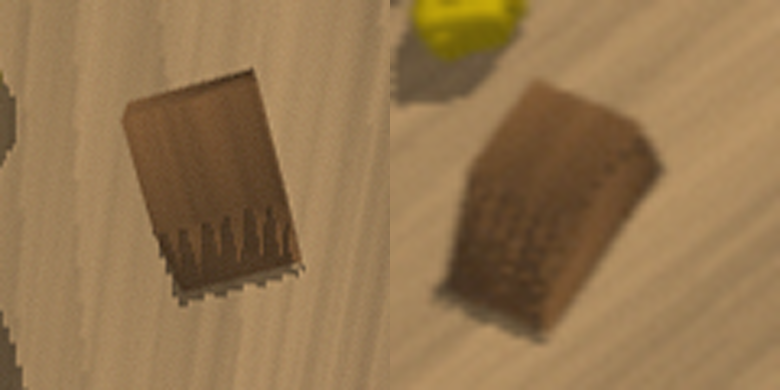

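The thin edge is at the bottom in the wrist view, facing world -y: the scene crop shows the ramp falling that way. The footprint measures 44–45 by 71 mm, which matches the given size. The centre is about (0.469, -0.365), with its x axis at -67°.

Run:
```python
from h import *
plan([.463,-.350,.10],.398,5)
```

```text
5 rows turn [ 0.003 -0.642 -0.006] shift [-0.035  0.725  0.027] max 0.73 |mm| 21.804349325392785
```

```bash
python3 -m creep '[[0,-0.64,0,-0.035,0.72,0.03,0.8],[0,-0.64,0,-0.035,0.72,0.03,0.8],[0,-0.64,0,-0.035,0.72,0.03,0.8],[0,-0.64,0,-0.035,0.72,0.03,0.8],[0,-0.64,0,-0.035,0.72,0.03,0.8],[0,0,0,0,0,0,0.8],[0,0,0,0,0,0,0.8]]'
python3 - <<'E'
from h import *
s=get_state();print(s['eef_pos'],np.arctan2(rot()[1,2],rot()[0,2]))
plan([.463,-.350,.008],.398,5)
c=read_camera("wrist")
for r in trace("chock","wrist")[:3]:
    m=r["region"];ys,xs=np.nonzero(m);print(r["confidence"],ray(c,(xs.mean(),ys.mean()),.02))
E
```

```text
t: 15.47
eef_pos: [0.4635, -0.3498, 0.1013]
tool_rot: [0.589, -0.588, 0.393, -0.391]
wrist_force: [-0.4, -0.6, -0.7]
opening: 0.0753
[ 0.46353935 -0.34981944  0.10125089] 0.39652992683542077
5 rows turn [ 0.003 -0.004 -0.007] shift [ 0.001  0.622 -0.003] max 0.62 |mm| 18.65053042705089
0.83 [ 0.55991364 -0.4501884   0.02      ]
0.69 [ 0.46473432 -0.3571595   0.02      ]
```

```bash
python3 -m creep '[[0,0,0,0,0.62,0,0.8],[0,0,0,0,0.62,0,0.8],[0,0,0,0,0.62,0,0.8],[0,0,0,0,0.62,0,0.8],[0,0,0,0,0.6,0,0.8],[0,0,0,0,0,0,0.2],[0,0,0,0,0,0,0.2],[0,0,0,0,0,0,0.2],[0,0,0,0,0,0,0.2],[0,0,0,0,0,0,0.2],[0,0,0,0,0,0,0.2],[0,0,0,0,0,0,0.2]]' 20
python3 -m creep '[[0,0,0,0,0,0,0.2],[0,0,0,0,0,0,0.2]]'
python3 -m creep '[[0,0,0,0,-0.4,0,0.2],[0,0,0,0,-1,0,0.2],[0,0,0,0,-1,0,0.2],[0,0,0,0,-1,0,0.2],[0,0,0,0,-1,0,0.2],[0,0,0,0,-1,0,0.2],[0,0,0,0,-0.6,0,0.2],[0,0,0,0,0,0,0.2]]'
python3 - <<'E'
from h import *
s=get_state();print(s['eef_pos'],np.arctan2(rot()[1,2],rot()[0,2]))
plan(bw(-.02,.15,.19),YAW,20)
c=read_camera("wrist");save("w7",c["image"])
E
```

```text
t: 16.57
eef_pos: [0.4647, -0.3524, 0.0111]
tool_rot: [-0.588, 0.589, -0.391, 0.393]
wrist_force: [-0.7, 0.8, 6.3]
opening: 0.0439
t: 16.73
eef_pos: [0.4647, -0.3523, 0.0111]
tool_rot: [-0.588, 0.589, -0.391, 0.393]
wrist_force: [-0.7, -0.1, 6.9]
opening: 0.0436
t: 17.4
eef_pos: [0.466, -0.3533, 0.1944]
tool_rot: [-0.588, 0.589, -0.388, 0.395]
wrist_force: [0.5, -0.5, -0.5]
opening: 0.0439
[ 0.46601111 -0.35333843  0.19440372] 0.39651314649293434
20 rows turn [-0.003  0.16   0.005] shift [-0.732 -0.025  0.273] max 0.73 |mm| 23.453275471620508
```

View pics/w7.png

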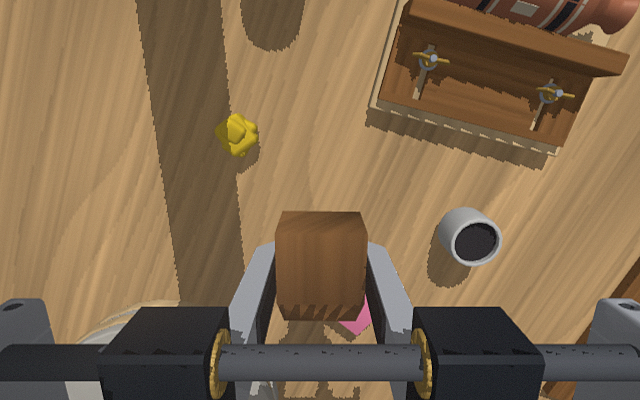

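Chock held squarely, thin edge (hatched end, px (320,310)) pointing to the image bottom. I'll carry it over the +y side of the row.

```bash
python3 -m creep '[[0,0.16,0,-0.73,0,0.27,0.2],[0,0.16,0,-0.73,0,0.27,0.2],[0,0.16,0,-0.73,0,0.27,0.2],[0,0.16,0,-0.73,0,0.27,0.2],[0,0.16,0,-0.73,0,0.27,0.2],[0,0.16,0,-0.73,0,0.27,0.2],[0,0.16,0,-0.73,0,0.27,0.2],[0,0.16,0,-0.73,0,0.27,0.2],[0,0.16,0,-0.73,0,0.27,0.2],[0,0.16,0,-0.73,0,0.27,0.2]]'
python3 -m creep '[[0,0.16,0,-0.73,0,0.27,0.2],[0,0.16,0,-0.73,0,0.27,0.2],[0,0.16,0,-0.73,0,0.27,0.2],[0,0.16,0,-0.73,0,0.27,0.2],[0,0.16,0,-0.73,0,0.27,0.2],[0,0.16,0,-0.73,0,0.27,0.2],[0,0.16,0,-0.73,0,0.27,0.2],[0,0.16,0,-0.73,0,0.27,0.2],[0,0.16,0,-0.73,0,0.27,0.2],[0,0.16,0,-0.73,0,0.27,0.2],[0,0,0,0,0,0,0.2],[0,0,0,0,0,0,0.2]]'
python3 - <<'E'
from h import *
s=get_state();print(tob(s['eef_pos']),np.arctan2(rot()[1,2],rot()[0,2]))
plan(bw(-.02,.115,.042-.018),YAW,8)
c=read_camera("top")
for r in trace("vase_a","top")[:4]:
    ys,xs=np.nonzero(r["region"]);print(r["confidence"],tob(ray(c,(xs.mean(),ys.mean()),.047)).round(3))
E
```

```text
t: 18.28
eef_pos: [0.466, -0.1165, 0.1873]
tool_rot: [-0.562, 0.563, -0.43, 0.427]
wrist_force: [-0.1, -0.2, -0.2]
opening: 0.0437
t: 19.28
eef_pos: [0.4996, 0.1133, 0.1874]
tool_rot: [-0.533, 0.536, -0.464, 0.462]
wrist_force: [0.1, -0.5, -0.9]
opening: 0.044
[-0.02437569  0.15122934  0.16943762] 0.14292797824628756
8 rows turn [0.006 0.003 0.   ] shift [0.151 0.606 0.019] max 0.61 |mm| 18.743263913331933
0.83 [-0.001 -0.037  0.029]
0.83 [0.001 0.021 0.029]
0.79 [ 0.002 -0.096  0.029]
```

```bash
python3 -m creep '[[0,0,0,0.15,0.6,0.02,0.2],[0,0,0,0.15,0.6,0.02,0.2],[0,0,0,0.15,0.6,0.02,0.2],[0,0,0,0.15,0.6,0.02,0.2],[0,0,0,0.15,0.6,0.02,0.2],[0,0,0,0.15,0.6,0.02,0.2],[0,0,0,0.15,0.6,0.02,0.2],[0,0,0,0.15,0.5,0.02,0.2],[0,0,0,0,0.1,0,0.2],[0,0,0,0,0,0,0.2]]'
python3 -m creep '[[0,0,0,0,0.1,0,0.2],[0,0,0,0,0.1,0,0.2],[0,0,0,0,0,0,0.2]]'
```

```text
t: 20.22
eef_pos: [0.5094, 0.0766, 0.0444]
tool_rot: [-0.533, 0.534, -0.465, 0.463]
wrist_force: [0.6, 0.1, -1.3]
opening: 0.0439
t: 20.47
eef_pos: [0.5109, 0.0778, 0.0399]
tool_rot: [0.534, -0.534, 0.463, -0.464]
wrist_force: [0.3, 0.5, -0.4]
opening: 0.0436
```

```bash
python3 -m creep '[[0,0,0,0,0.08,0,0.2],[0,0,0,0,0,0,0.2]]'; python3 -m creep '[[0,0,0,0,0.05,0,0.2],[0,0,0,0,0,0,0.2]]'
```

```text
t: 20.63
eef_pos: [0.5108, 0.0779, 0.0373]
tool_rot: [0.534, -0.534, 0.463, -0.464]
wrist_force: [-0.5, 0.3, -0.4]
opening: 0.0441
t: 20.8
eef_pos: [0.5107, 0.0779, 0.0356]
tool_rot: [-0.534, 0.534, -0.464, 0.464]
wrist_force: [0.4, -0.1, -1.3]
opening: 0.0441
```

```bash
python3 -m creep '[[0,0,0,0,0.07,0,0.2],[0,0,0,0,0.07,0,0.2],[0,0,0,0,0,0,0.2]]'; python3 -m creep '[[0,0,0,0,0.06,0,0.2],[0,0,0,0,0,0,0.2]]'
```

```text
t: 21.05
eef_pos: [0.5104, 0.0778, 0.031]
tool_rot: [-0.534, 0.534, -0.464, 0.463]
wrist_force: [0.4, -0.1, -0.7]
opening: 0.0436
t: 21.22
eef_pos: [0.5105, 0.0777, 0.0293]
tool_rot: [-0.534, 0.534, -0.464, 0.464]
wrist_force: [0.2, 0.2, -1.4]
opening: 0.0441
```

```bash
python3 -m creep '[[0,0,0,0,0.04,0,0.2],[0,0,0,0,0,0,0.2]]'
```

```text
t: 21.38
eef_pos: [0.5107, 0.0777, 0.0291]
tool_rot: [-0.534, 0.534, -0.464, 0.464]
wrist_force: [-1.4, 0.8, 4.3]
opening: 0.0438
```

It touches down at TCP z = 0.029, as expected. I'll open, raise 9 mm so only the chock bears on the board, and regrip.

```bash
python3 -m creep '[[0,0,0,0,0,0,0.62],[0,0,0,0,0,0,0.62],[0,0,0,0,0,0,0.62],[0,0,0,0,-0.15,0,0.62],[0,0,0,0,-0.15,0,0.62],[0,0,0,0,0,0,0.2],[0,0,0,0,0,0,0.2],[0,0,0,0,0,0,0.2],[0,0,0,0,0,0,0.2],[0,0,0,0,0,0,0.2]]' 20
python3 - <<'E'
from h import *
s=get_state();print(tob(s['eef_pos']),s['wrist_force'],np.arctan2(rot()[1,2],rot()[0,2]))
c=read_camera("wrist");save("w8",c["image"])
c=read_camera("scene");save("s8",c["image"][100:300,180:440])
for r in trace("chock","scene")[:4]: print(r["confidence"],r["centre"])
cv2.imwrite('pics/c8.png',np.hstack([cv2.resize(cv2.imread('pics/s8.png'),(520,400),interpolation=cv2.INTER_CUBIC),cv2.imread('pics/w8.png')[:400,190:460]]))
E
```

```text
t: 22.22
eef_pos: [0.5109, 0.0777, 0.0377]
tool_rot: [0.534, -0.534, 0.464, -0.464]
wrist_force: [-0.3, -0.8, 3.4]
opening: 0.0435
[-0.01820381  0.11443899  0.0196706 ] [-0.33929133 -0.81322305  3.39150781] 0.14043883891695144
0.94 [320.6, 171.7]
0.88 [156.9, 322.4]
```

View pics/c8.png

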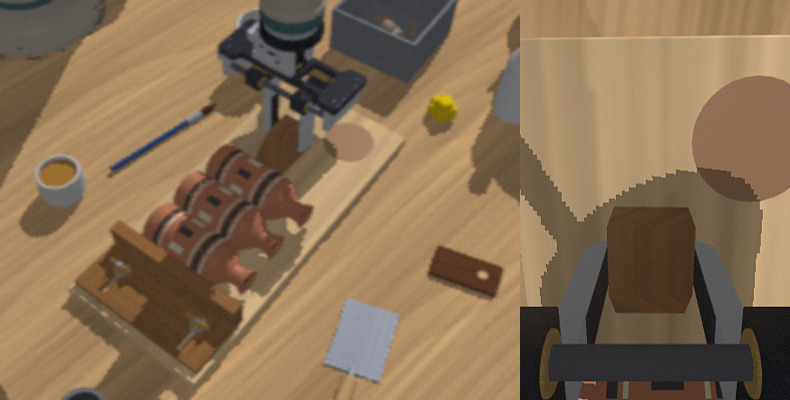

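The chock lies flat between the fingers with its thin edge towards the row. Now I feel forward.

```bash
python3 -m creep '[[0,0,0,0,-0.02,0,0.2],[0,0,0,0,0,0,0.2]]'; python3 -m creep '[[0,0,0,0.1,0,0,0.2],[0,0,0,0.1,0,0,0.2],[0,0,0,0.1,0,0,0.2],[0,0,0,0.1,0,0,0.2],[0,0,0,0.1,0,0,0.2],[0,0,0,0.1,0,0,0.2],[0,0,0,0.1,0,0,0.2],[0,0,0,0,0,0,0.2]]';  python3 -m creep '[[0,0,0,0.05,0,0,0.2],[0,0,0,0.05,0,0,0.2],[0,0,0,0,0,0,0.2]]'
```

```text
t: 22.53
eef_pos: [0.5104, 0.0777, 0.0377]
tool_rot: [-0.534, 0.534, -0.464, 0.464]
wrist_force: [-0.1, -0.3, -0.2]
opening: 0.044
t: 23.2
eef_pos: [0.5138, 0.0563, 0.038]
tool_rot: [-0.534, 0.534, -0.464, 0.464]
wrist_force: [-0.1, -0.5, -0.7]
opening: 0.0439
t: 23.45
eef_pos: [0.5141, 0.0538, 0.0381]
tool_rot: [-0.534, 0.534, -0.464, 0.464]
wrist_force: [0.3, 0.3, -0.2]
opening: 0.0441
```

```bash
for i in 1; do python3 -m creep '[[0,0,0,0.05,0,0,0.2],[0,0,0,0.05,0,0,0.2],[0,0,0,0,0,0,0.2]]'; done; python3 -m creep '[[0,0,0,0.05,0,0,0.2],[0,0,0,0,0,0,0.2]]'
```

```text
t: 23.7
eef_pos: [0.5146, 0.0508, 0.038]
tool_rot: [-0.534, 0.534, -0.464, 0.464]
wrist_force: [0.3, -0.0, -1.5]
opening: 0.0436
t: 23.87
eef_pos: [0.5148, 0.0493, 0.0381]
tool_rot: [-0.534, 0.534, -0.464, 0.464]
wrist_force: [0.3, 0.3, -0.6]
opening: 0.0438
```

```bash
python3 -m creep '[[0,0,0,0.04,0,0,0.2],[0,0,0,0,0,0,0.2]]'
```

```text
t: 24.03
eef_pos: [0.5149, 0.0482, 0.038]
tool_rot: [-0.534, 0.534, -0.464, 0.464]
wrist_force: [0.2, -0.6, -0.4]
opening: 0.0436
```

```bash
python3 -m creep '[[0,0,0,0.03,0,0,0.2],[0,0,0,0,0,0,0.2]]'
```

```text
t: 24.2
eef_pos: [0.515, 0.0473, 0.038]
tool_rot: [-0.534, 0.534, -0.464, 0.464]
wrist_force: [-0.8, -0.1, -0.2]
opening: 0.0442
```

```bash
python3 -m creep '[[0,0,0,0.03,0,0,0.2],[0,0,0,0,0,0,0.2]]'
```

```text
t: 24.37
eef_pos: [0.5152, 0.0464, 0.0381]
tool_rot: [-0.534, 0.534, -0.464, 0.464]
wrist_force: [-0.3, 0.3, -1.6]
opening: 0.0442
```

```bash
python3 -m creep '[[0,0,0,0.03,0,0,0.2],[0,0,0,0,0,0,0.2]]'
```

```text
t: 24.53
eef_pos: [0.5152, 0.0457, 0.038]
tool_rot: [-0.534, 0.534, -0.464, 0.464]
wrist_force: [-0.6, 1.6, -1.0]
opening: 0.044
```

```bash
python3 -m creep '[[0,0,0,0.03,0,0,0.2],[0,0,0,0,0,0,0.2]]'
```

```text
t: 24.7
eef_pos: [0.5151, 0.0452, 0.0379]
tool_rot: [0.534, -0.534, 0.464, -0.463]
wrist_force: [-0.3, 1.8, -0.9]
opening: 0.0436
```

```bash
python3 -m creep '[[0,0,0,0.03,0,0,0.2],[0,0,0,0,0,0,0.2]]'
```

```text
t: 24.87
eef_pos: [0.5151, 0.045, 0.038]
tool_rot: [0.534, -0.533, 0.465, -0.463]
wrist_force: [-0.7, 4.0, -0.6]
opening: 0.044
```

```bash
python3 -m creep '[[0,0,0,0.02,0,0,0.2],[0,0,0,0,0,0,0.2]]'
```

```text
t: 25.03
eef_pos: [0.5151, 0.0448, 0.038]
tool_rot: [0.534, -0.533, 0.465, -0.463]
wrist_force: [0.8, 6.7, 0.3]
opening: 0.0439
```

```bash
python3 -m creep '[[0,0,0,0.02,0,0,0.2],[0,0,0,0,0,0,0.2]]'
```

```text
t: 25.2
eef_pos: [0.5151, 0.0447, 0.0381]
tool_rot: [0.534, -0.533, 0.465, -0.463]
wrist_force: [-1.0, 8.1, 0.9]
opening: 0.0441
```

```bash
python3 -m creep '[[0,0,0,0,0.02,0,0.2],[0,0,0,0,0,0,0.2]]'; python3 -m creep '[[0,0,0,0,0.01,0,0.2],[0,0,0,0,0,0,0.2]]'; python3 -m creep '[[0,0,0,0,0,0,0.2]]'
```

```text
t: 25.37
eef_pos: [0.5151, 0.0449, 0.0379]
tool_rot: [0.534, -0.533, 0.465, -0.463]
wrist_force: [-1.6, 8.5, 4.2]
opening: 0.0439
t: 25.53
eef_pos: [0.515, 0.0449, 0.0378]
tool_rot: [0.534, -0.533, 0.465, -0.463]
wrist_force: [-2.7, 8.0, 5.0]
opening: 0.0438
t: 25.62
eef_pos: [0.515, 0.0449, 0.0378]
tool_rot: [0.534, -0.533, 0.465, -0.463]
wrist_force: [-2.3, 8.4, 5.4]
opening: 0.0435
```

The row is tight: about 8 N pushing, 5 N down, and the TCP has stopped. Release.

```bash
python3 -m creep '[[0,0,0,0,0,0,0.5],[0,0,0,0,0,0,0.55],[0,0,0,0,0,0,0.6],[0,0,0,0,0,0,0.65],[0,0,0,0,0,0,0.65],[0,0,0,0,0,0,0.65]]'
python3 -m creep '[[0,0,0,0,-0.3,0,0.65],[0,0,0,0,-0.7,0,0.65],[0,0,0,0,-1,0,0.65],[0,0,0,0,-1,0,0.65],[0,0,0,0,-1,0,0.65],[0,0,0,-0.5,-1,0,0.65],[0,0,0,-0.5,-1,0,0.65],[0,0,0,-1,0,0,0.65],[0,0,0,-1,0,0,0.65],[0,0,0,-1,0,0,0.65],[0,0,0,-1,0,0,0.65],[0,0,0,0,0,0,0.65]]'
python3 - <<'E'
from h import *
c=read_camera("top");save("t9",c["image"])
for r in trace("vase_a","top")[:3]:
    ys,xs=np.nonzero(r["region"]);print(r["confidence"],tob(ray(c,(xs.mean(),ys.mean()),.047)).round(3),cv2.minAreaRect(np.argwhere(r["region"])[:,::-1].astype(np.float32))[2])
for r in trace("chock","top")[:2]:
    ys,xs=np.nonzero(r["region"]);print('chock',r["confidence"],tob(ray(c,(xs.mean(),ys.mean()),.036)).round(3))
c=read_camera("scene");save("s9",c["image"])
a=cv2.imread('pics/s9.png')[100:300,180:440];b=cv2.imread('pics/t9.png')[165:270,230:420]
cv2.imwrite('pics/c9.png',np.vstack([cv2.resize(a,(440,338),interpolation=cv2.INTER_CUBIC),cv2.resize(b,(440,243),interpolation=cv2.INTER_CUBIC)]))
E
```

```text
t: 26.12
eef_pos: [0.5158, 0.0424, 0.0371]
tool_rot: [-0.534, 0.534, -0.464, 0.464]
wrist_force: [0.4, 0.2, -0.8]
opening: 0.0607
t: 27.12
eef_pos: [0.4937, 0.1957, 0.218]
tool_rot: [0.536, -0.534, 0.463, -0.462]
wrist_force: [0.2, 0.3, -0.4]
opening: 0.0609
0.92 [-0.003 -0.038  0.029] 81.8698959350586
0.75 [ 0.003 -0.096  0.029] 79.3803482055664
0.66 [0.    0.021 0.029] 81.57302856445312
chock 0.92 [-0.045 -0.413  0.018]
chock 0.62 [-0.018  0.078  0.018]
```

View pics/c9.png

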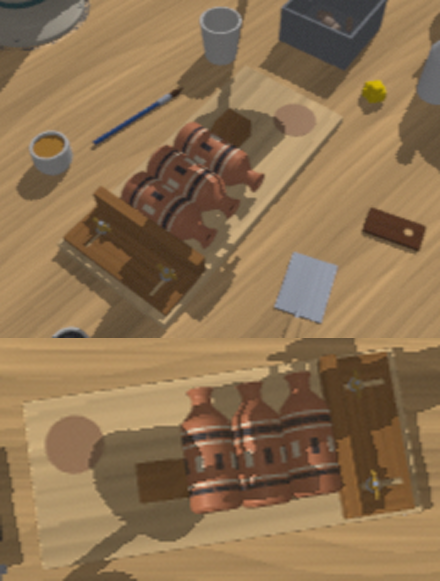

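The final view shows the lump in the box and the three vases closed against the stop. The chock is flat under the outermost vase at mid-body, at crop px (162,480), and the bystanders look unmoved. Handing in.

```bash
python3 -c "
from rig import hand_in,get_state
print(hand_in())"
```

```text
the job is handed in; nothing more can be done
None
```

I finished the job and handed it in at about 27 s of the 72 s allowed. `hand_in` reports no verdict, so I don't know the judged result.

- **Lump:** I dropped the dark clay lump into the scrap box and saw it inside in the pictures afterwards.
- **Vases:** I rolled them up against the end stop with the part-open fingers, using about 4–6 N at the end. In the last top view their centres are at -96, -38 and +21 mm along the board, about 58 mm apart, and all three lie across it to within about 2°.
- **Chock:** I set the brown chock flat on the board, thin edge to the row, about 2 mm off the outermost vase's mid-body. I pressed until the tool stopped moving, at about 8 N on the wrist sensor, which includes some chock-on-board friction. I then opened the fingers and drew back. The last pictures show it still in place and no vase visibly lifted.
- **Bystanders:** they looked unmoved by eye; I did not measure them.

- **Not checked:** the force left at each contact after the release can't be read. I infer that the row is still tight because nothing shifted when the fingers opened.
- **Unexpected:** the fingertips reach about 10 mm lower than I expected when part-open. They touched the bench at about 7 N while gripping the chock, so I regripped 9 mm higher before pressing.

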